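Angle a profile past the post into the drilling jig

TASK

Load the aluminium profile into the drilling jig on the bench by pushing it with the fingertips only: do not take it between the fingers and do not lift it. Angle its right-hand end in behind the upright post, then push the left-hand end round until the profile lies flush along the fence, between the two end blocks. Leave the tape roll, screw tin, screwdriver and solder spool where they are.

Things in the scene. Friction and masses are not known exactly. Their poses are not given: they have to be found in the camera images.
- jig: Rigid drilling jig fixed to the bench: a dark steel fence 304 mm long, 24 mm thick, 36 mm high (bolt heads to 42 mm), two end blocks and a post. No base plate: the bay's floor is the bench top. Origin on the bench at the middle of the fence's front face (towards the robot); x points away from the robot into the fence, y along the fence to the left, z up.
- block_left (a point): Top centre of the left end block, 22 mm wide, 30 mm high (bolt head 6 mm more), reaching 36 mm forward of the fence. The inner face is at y = +0.130 in the jig's frame.
- block_right (a point): Top centre of the right end block, same size; its inner face is at y = -0.130, so the bay between the blocks is 260 mm long.
- post (a point): Top centre of the upright round steel post, 22 mm in diameter and 55 mm high, fixed in front of the right-hand part of the bay, at x = -0.057, y = -0.095 in the jig's frame. 46 mm lie between its back and the fence. It bars the profile from being pushed in straight.
- profile: Loose slotted aluminium profile, 220 mm long (own y), 30 mm wide (own x), 30 mm high, 0.15 to 0.31 kg; slides on the bench. Origin at the centre of its underside. Parallel to the fence at the jig's yaw; own +x side towards the fence. Starts turned 0.2 to 0.6 rad counter-clockwise from that, right-hand end nearer the fence. Seated, its origin is at x = -0.015 in the jig's frame.
- end_right (a point): Centre of the profile's right-hand end face (own y = -0.110), 15 mm above its underside.
- end_left (a point): Centre of the profile's left-hand end face (own y = +0.110), 15 mm above its underside.
- tape_roll: Bystander: roll of tape lying flat, 62 mm in diameter, 18 mm high, left of the jig; origin at the centre of its underside.
- tin: Bystander: open white tin of screws, 50 x 72 x 22 mm, at the right near the robot; origin at the centre of its underside.
- driver: Bystander: small screwdriver 125 mm long, 19 mm thick, lying behind the fence, left of the spool; origin at the middle of its underside.
- spool: Bystander: spool of solder wire 56 mm in diameter, 40 mm high, standing behind the fence at the right; origin at the centre of its underside.

How it is judged:
By the outcome, as a careful person would: the job done as asked, in the order asked, and still so for the second after the job is handed in, with the robot touching nothing.
It also fails if it takes over 64 s, if anything falls off the work surface, if the arm or the gripper's body presses on something with over 40 N, if the wrist force passes 120 N, or if a joint passes its speed limit or range.

ROBOT

A 6-joint arm with a two-finger parallel gripper is mounted at the origin on a cart in front of the work surface, level with it; the furniture and walls round the work are solid. World frame = base frame: x ahead of the robot, y to its left, z up, the work surface at z = 0. Lengths are in mm, angles in degrees, forces in N, time in s.
With the tool pointing down it reaches from about 300 to 850 mm from the base axis. Payload 4.2 kg.
Tool frame: the origin (TCP) lies between the finger pads; the fingertips stand 14 mm ahead of it and the grasp point (between the pads) lies 5 mm behind it (env.finger_overhang is the distance from the TCP to the fingertips, in mm); z points along the fingers, y is the line along which they close (so a half turn about z gives the same grasp; the last joint's range is limited). The gripper opens to 91 mm and grips with 3 to 60 N. Pads are 32 mm wide; open, the fingers measure 118 mm over their backs; the gripper's body (76 mm by 178 mm) begins 60 mm behind the grasp point.
Start: joints at [62.109, 18.312, 89.639, -0, 72.044, -1.146], TCP at [258.772, 513.497, 227.976] pointing down, gripper open.
Joint ranges: [-177.97, 177.97], [-48.28, 115.42], [12.27, 149.76], [-77.06, 257.06], [2.81, 150.46], [-146.56, 146.56]. Speed limits (degrees/s): [147.25, 147.25, 180, 180, 180, 180].

INTERFACE

Orientations are given as [roll, pitch, yaw] about the fixed x, y, z axes, in that order (R = Rz(yaw) Ry(pitch) Rx(roll)).
In Python, from workcell import status, cams, env, finder gives the robot as it stands.
- The arm moves only by the tool apply_moves, never from a script. Its argument "increments" is a list of rows, each a list of 7 numbers: the opening, from -1 (shut) to 1 (fully open), then the shift along the world's x, y, z in m, then the turn, a rotation vector about the world's x, y, z in degrees. In form: [[gripper, x, y, z, ax, ay, az], ...]. A call has 1 to 5 rows; each row shifts and turns the commanded pose from where the row before left it; what a row does not reach is not made up. A row lasts 1/12 s, in which the tool goes at most 41.7 mm and 7.16 degrees, less where a joint would pass 70% of its speed; a pose out of reach is approached as far as the arm can. A call with a gripper value outside its range is refused whole. The fingers move at their own pace and stop on an object; "newtons" is the grip in N (left out, the last holds). Time passes only in rows, so rows that do not move let the fingers close. It gives the time, the measured TCP pose, the force, the opening and the grip force at its end, in the units of the state.
- status.state(): the state, without advancing time (a new reading comes with each control period).
- cams.grab_frame(name): name is "scene" or "top" or "wrist"; returns a dict with "color" (480x640x3 uint8, red, green, blue), "intrinsics" (3x3 intrinsics, pixels), "R" (3x3) and "t" (3): a world point X has camera coordinates R X + t. Camera axes: x right, y down, z forward; pixel columns grow to the right and rows downward; lengths in mm; the calibration is good to about 2 mm. The wrist camera is an equidistant fisheye: a pixel r from the principal point sees the ray r / f radians off the axis. A picture is of the moment at which its call begins. There is no depth.
- env.job_done(): hands the job in; it is judged then, once.
Trained networks look in the newest picture that a camera, given by its name, has taken for a name from the list of things; names that differ only in an ending like _2 or _b are one class to them, and where a whole thing is asked for, a point or a joint stands for the part that bears it (a point fixed in the world has none). Each returns a list of dicts, best first, with "score" (0 to 1); they miss things now and then, are a little off and sometimes report something else, mostly with a low value. They report only what shows in the picture. A call takes as long as a camera call.
- finder.boxes_of(query, camera): "rect" ([left, top, width, height] in pixels, round what is visible of it).
- finder.trace(query, camera): "pixels" (480x640 bool, what is visible of it) and "rect" ([left, top, width, height] in pixels, round what is visible of it).
The state is a dict: "time_s": time; "qpos": joint angles; "qvel": joint speeds; "effort": joint torques, N m; "ee_pos": TCP position; "ee_rot": TCP orientation; "force": force on the tool from outside, world axes, zero at the start; "torque": the same for the moment, N m; "gripper_width": finger opening in mm; "gripper_force": force on a finger pad.
Only numpy, scipy, OpenCV 4.12 (cv2) and the standard library are available. Lean on these libraries where they do the work, as an engineer would, in place of code of your own. Each camera call takes 0.05 s, during which the arm holds its last target. There are 200 camera calls.

## Working session

There is one attempt and no reset: what is moved stays moved. The work goes in short steps, Python scripts to look and compute and a tool call to move; the robot and the scene stay as the last step left them, time stands still between calls to the robot, and variables do not carry over. Pictures are saved under pics/ and viewed, at most 10 in all, crops included, and the job is handed in when it is done.

Besides the shell and the picture viewer there is one more tool, called after "Request:" by a JSON object that holds its "fn" and its "kwargs". apply_moves: Moves the arm, as the interface text tells. Its arguments: {"type":"object","properties":{"increments":{"type":"array","items":{"type":"array","items":{"type":"number"}}},"newtons":{"type":"number"}},"required":["increments"]}

```bash
mkdir -p pics
python3 - <<'E'
from workcell import status, cams, env, finder
import cv2
s=status.state();print(s['ee_pos'],s['ee_rot'],s['gripper_width'],s['time_s'])
for n in ['top','scene']:
    f=cams.grab_frame(n);cv2.imwrite(f'pics/{n}0.png',f['color'][:,:,::-1]);print(n,f['intrinsics'].tolist(),f['R'].tolist(),f['t'].tolist())
    for q in ['post','block_left','block_right','end_right','end_left','profile','jig','tin','tape_roll']:
        print(q,[(d['rect'],round(d['score'],2)) for d in finder.boxes_of(q,n)[:2]])
E
```

```text
[258.52968149 513.06610652 227.12289937] [-1.79898117e+02 -2.52723185e-03  1.53253340e+02] 90.90859637647235 0.0
top [[521.2807325597117, 0.0, 319.3098167350681], [0.0, 521.2807325597117, 243.3044695178621], [0.0, 0.0, 1.0]] [[-0.01181406320165954, -0.999921742953774, -0.0041153224605214676], [-0.9903095557979661, 0.012269830972710396, -0.13833450380558085], [0.13837417246691064, 0.0024411505869150548, -0.9903770136558651]] [156.62444027239337, 568.0352036176192, 885.2466748144419]
post [([254.2, 197.2, 166.4, 56.1], 0.75)]
block_left [([255.8, 198.8, 171.4, 49.5], 0.19)]
block_right [([254.7, 198.9, 170.5, 51.2], 0.84)]
end_right [([263.9, 252.1, 117.0, 81.2], 0.8), ([253.8, 200.8, 164.9, 52.1], 0.63)]
end_left [([273.8, 252.8, 105.4, 81.7], 0.73), ([364.3, 137.6, 33.2, 32.5], 0.66)]
profile [([267.7, 249.1, 111.3, 84.1], 0.85)]
jig [([251.6, 198.1, 174.1, 55.4], 0.86)]
tin [([442.2, 295.5, 47.6, 40.5], 0.96)]
tape_roll [([169.2, 240.3, 36.1, 34.7], 0.56)]
scene [[449.81033374869867, 0.0, 325.73932875101735], [0.0, 449.81033374869867, 241.48119212001447], [0.0, 0.0, 1.0]] [[0.821174584669088, -0.5705842143271378, 0.0102934860097901], [-0.3773604574017643, -0.5564446934974048, -0.7402488691434188], [0.42810207507448744, 0.6039892030816959, -0.6722541601787645]] [-391.672599328559, 350.9447854884848, 567.5247402873001]
post [([297.6, 210.7, 119.9, 110.5], 0.6)]
block_left [([299.1, 210.5, 115.0, 108.4], 0.82)]
block_right [([298.6, 209.2, 115.6, 111.4], 0.94)]
end_right [([231.8, 257.9, 112.2, 51.8], 0.67)]
end_left [([231.0, 256.2, 116.2, 53.9], 0.61)]
profile [([231.8, 258.3, 110.5, 46.5], 0.94)]
jig [([300.3, 208.4, 114.9, 111.2], 0.62)]
tin [([318.3, 374.0, 53.6, 48.4], 0.88)]
tape_roll [([243.6, 197.9, 26.1, 18.5], 0.97)]
```

Run:
```python
import cv2
a=cv2.imread('pics/top0.png')[110:350,150:500]
cv2.imwrite('pics/top0c.png',cv2.resize(a,None,fx=2.28,fy=2.28,interpolation=cv2.INTER_CUBIC))
```

```text
(no output)
```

View pics/top0c.png

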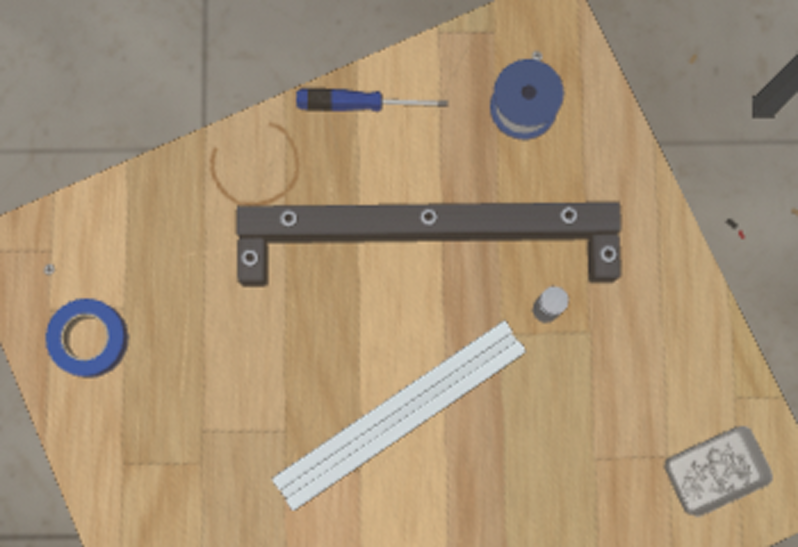

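```bash
cat > h.py <<'E'
from workcell import status, cams, env, finder
import numpy as np, cv2
def back(f,uv,z):
    uv=np.atleast_2d(uv).astype(float);R=np.array(f['R']);t=np.array(f['t']);K=np.array(f['intrinsics'])
    C=-R.T@t; d=np.c_[uv,np.ones(len(uv))]@np.linalg.inv(K).T@R
    s=(z-C[2])/d[:,2]; return (C+d*s[:,None])[:,:2]
def proj(f,X):
    c=np.atleast_2d(X)@np.array(f['R']).T+f['t']; p=c@np.array(f['intrinsics']).T; return p[:,:2]/p[:,2:]
JO=None
def profile(cam='top'):
    """pose (x,y,yaw deg of own x) by fitting projected box silhouette to the mask"""
    from scipy.optimize import minimize
    f=cams.grab_frame(cam); r=finder.trace('profile',cam)
    m=r[0]['pixels'].astype(np.uint8); 
    n,l,st,_=cv2.connectedComponentsWithStats(m); m=(l==1+np.argmax(st[1:,4])).astype(np.float32)
    ys,xs=np.nonzero(m); P=back(f,np.c_[xs,ys],20); c=P.mean(0)
    w,v=np.linalg.eigh(np.cov(P.T)); d=v[:,1]; d=d if d[1]>0 else -d
    yaw=np.arctan2(-d[0],d[1])
    def cost(p):
        B=np.array([[a,b,z] for a in(-15,15) for b in(-110,110) for z in(0,30)],float)
        cs,sn=np.cos(p[2]/60),np.sin(p[2]/60)
        X=np.c_[p[0]+cs*B[:,0]-sn*B[:,1],p[1]+sn*B[:,0]+cs*B[:,1],B[:,2]]
        h=cv2.convexHull(proj(f,X).astype(np.float32))
        img=np.zeros((480,640),np.uint8); cv2.fillConvexPoly(img,np.round(h*16).astype(np.int32),255,cv2.LINE_AA,4)
        return np.abs(img/255.-m).sum()
    b=minimize(cost,[c[0],c[1],yaw*60],method='Nelder-Mead',options=dict(initial_simplex=np.array([c[0],c[1],yaw*60])+np.array([[0,0,0],[6,0,0],[0,6,0],[0,0,4]])))
    return b.x[0],b.x[1],np.degrees(b.x[2]/60),b.fun,m.sum(),f,r[0]['score']
E
python3 - <<'E'
from h import *
f=cams.grab_frame('top')
g=lambda L,z:back(f,np.array(L)/2.28+[150,110],z)
fb=g([(288,217),(428,216),(569,215)],42);bb=g([(250,257),(608,253)],36);po=g([(554,300)],55)
print(fb,bb,po)
d=fb[0]-fb[2]; yaw=np.degrees(np.arctan2(-d[0],d[1]));d2=bb[0]-bb[1];print('yaw',yaw,np.degrees(np.arctan2(-d2[0],d2[1])),np.linalg.norm(d2))
print('fence edge top-front z36',g([(240,236),(618,233)],36), 'tops back',g([(238,207),(618,202)],36))
print('prof corners',g([(505,321),(525,348),(293,510),(273,480)],30))
print(profile()[:5])
print('tin',g([(666,465),(745,428),(770,475),(698,515)],22),'tape',g([(86,337)],18),'spool',g([(529,92)],40))
# table corners at z=0
print('table',g([(0,215),(583,0),(798,415),(80,547)],0))
print('cam',-np.array(f['R']).T@f['t'])
E
```

```text
[[639.41320067 225.84052313]
 [638.81837012 115.9875917 ]
 [638.21402922   5.43360041]] [[609.00347272 256.25400837]
 [608.66147096 -25.10890147]] [[569.21279222  21.1223599 ]]
yaw -0.3117269823892175 -0.06964403459847632 281.3631176935207
fence edge top-front z36 [[625.9112578  264.20734647]
 [624.55447383 -33.57897244]] tops back [[649.28190554 265.91116179]
 [649.49181771 -34.54669799]]
prof corners [[556.58035381  56.56551829]
 [535.11043404  41.47469947]
 [412.29925397 223.11902605]
 [435.28303594 238.52058147]]
(np.float64(485.48119079751774), np.float64(139.96613088994525), np.float64(33.523112441266086), np.float64(206.81176470588235), np.float32(2122.0))
tin [[ 443.16773967  -66.51469563]
 [ 471.06368102 -129.42737308]
 [ 434.51881204 -146.87643925]
 [ 404.57173533  -89.53855901]] tape [[549.36167941 388.48842285]] spool [[739.12087605  33.69162146]]
table [[ 653.17408691  466.19419612]
 [ 831.65807418  -18.97892417]
 [ 481.59535164 -178.87791924]
 [ 384.47525436  393.99725403]]
cam [441.88578515 147.48146693 955.95138626]
```

Request:
{"fn": "apply_moves", "kwargs": {"increments": [[1, 0.0123, -0.0268, -0.007, 0, 0, 4.03], [1, 0.0123, -0.0268, -0.007, 0, 0, 4.03], [1, 0.0123, -0.0268, -0.007, 0, 0, 4.03], [1, 0.0123, -0.0268, -0.007, 0, 0, 4.03], [1, 0.0123, -0.0268, -0.007, 0, 0, 4.03]]}}

```text
time_s: 1.57
ee_pos: [320.6, 378.3, 192.8]
ee_rot: [180.0, 0.0, 173.6]
force: [0.6, 0.4, 0.0]
gripper_width: 91.3
gripper_force: 0.0
```

Request:
{"fn": "apply_moves", "kwargs": {"increments": [[1, 0.0123, -0.0268, -0.007, 0, 0, 4.03], [1, 0.0123, -0.0268, -0.007, 0, 0, 4.03], [1, 0.0123, -0.0268, -0.007, 0, 0, 4.03], [1, 0.0123, -0.0268, -0.007, 0, 0, 4.03], [1, 0.0123, -0.0268, -0.007, 0, 0, 4.03]]}}

```text
time_s: 1.98
ee_pos: [382.2, 244.2, 157.9]
ee_rot: [180.0, 0.0, -166.2]
force: [-0.3, 0.1, 0.4]
gripper_width: 91.0
gripper_force: 0.0
```

Request:
{"fn": "apply_moves", "kwargs": {"increments": [[1, 0.0123, -0.0268, -0.007, 0, 0, 4.03], [1, 0.0123, -0.0268, -0.007, 0, 0, 4.03], [1, 0.0123, -0.0268, -0.007, 0, 0, 4.03], [1, 0.0123, -0.0268, -0.007, 0, 0, 4.03], [1, 0.0123, -0.0268, -0.007, 0, 0, 4.03]]}}

```text
time_s: 2.4
ee_pos: [443.8, 110.1, 122.9]
ee_rot: [-180.0, 0.0, -146.1]
force: [0.6, -0.4, -0.0]
gripper_width: 91.1
gripper_force: 0.0
```

Request:
{"fn": "apply_moves", "kwargs": {"increments": [[1, 0, 0, -0.025, 0, 0, 0], [1, 0, 0, -0.025, 0, 0, 0], [1, 0, 0, -0.025, 0, 0, 0], [1, 0, 0, -0.016, 0, 0, 0], [1, 0, 0, -0.01, 0, 0, 0]]}}

```text
time_s: 2.82
ee_pos: [442.3, 111.1, 20.2]
ee_rot: [179.9, -0.2, -146.3]
force: [-0.3, -1.1, -0.7]
gripper_width: 91.0
gripper_force: 0.0
```

Request:
{"fn": "apply_moves", "kwargs": {"increments": [[1, 0.0042, 0.0028, 0, 0, 0, 0], [1, 0.0042, 0.0028, 0, 0, 0, 0], [1, 0.0042, 0.0028, 0, 0, 0, 0], [1, 0.0042, 0.0028, 0, 0, 0, 0], [1, 0.0042, 0.0028, 0, 0, 0, 0]]}}

```text
time_s: 3.23
ee_pos: [464.9, 125.8, 22.8]
ee_rot: [-180.0, 0.0, -146.3]
force: [-1.2, -0.4, 1.3]
gripper_width: 91.3
gripper_force: 0.9
```

Run:
```python
from h import *
p=profile();print(p[:5],p[6]);f=p[5]
s=status.state();print(s['ee_pos'],s['ee_rot'][2],s['force'])
a=f['color'][110:350,150:500,::-1]
cv2.imwrite('pics/top1c.png',cv2.resize(a,None,fx=2.28,fy=2.28,interpolation=cv2.INTER_CUBIC))
```

```text
(np.float64(450.81784182213016), np.float64(245.0132555889287), np.float64(-33.05184978507104), np.float64(2251.9333333333334), np.float32(139.0)) 0.73
[465.65094507 126.20401172  22.6268324 ] -146.26843102988556 [ 0.44303511 -0.2743237   0.23575445]
```

View pics/top1c.png

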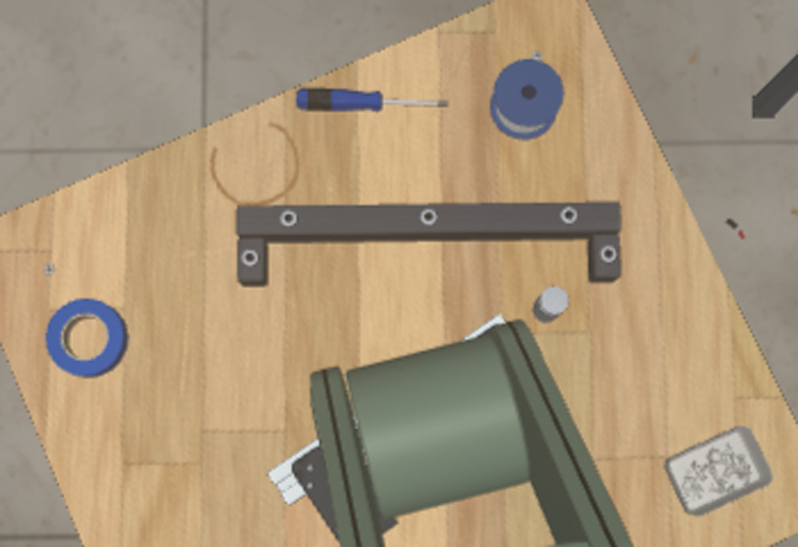

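Request:
{"fn": "apply_moves", "kwargs": {"increments": [[1, 0.0048, 0.0033, 0, 0, 0, 0], [1, 0.0048, 0.0033, 0, 0, 0, 0], [1, 0.0048, 0.0033, 0, 0, 0, 0], [1, 0.0048, 0.0033, 0, 0, 0, 0], [1, 0.0048, 0.0033, 0, 0, 0, 0]]}}

```text
time_s: 3.75
ee_pos: [488.8, 142.3, 22.0]
ee_rot: [180.0, -0.0, -146.3]
force: [-1.8, -1.4, 2.1]
gripper_width: 91.4
gripper_force: 0.9
```

Request:
{"fn": "apply_moves", "kwargs": {"increments": [[1, 0, 0, 0, 0, 0, 0], [1, -0.01, -0.0067, 0, 0, 0, 0], [1, -0.01, -0.0067, 0.02, 0, 0, 0], [1, 0, 0, 0.035, 0, 0, 0], [0, 0, 0, 0.035, 0, 0, 0]]}}

```text
time_s: 4.17
ee_pos: [467.1, 128.2, 112.1]
ee_rot: [179.9, -0.2, -146.3]
force: [0.8, -0.3, 0.6]
gripper_width: 87.1
gripper_force: 0.0
```

Request:
{"fn": "apply_moves", "kwargs": {"increments": [[-1, -0.008, 0.035, 0, 0, 0, 0], [-1, -0.008, 0.035, 0, 0, 0, 0], [-1, -0.008, 0.035, 0, 0, 0, 0], [-1, -0.008, 0.035, 0, 0, 0, 0], [-1, -0.002, 0.015, 0, 0, 0, 0]]}}

```text
time_s: 4.58
ee_pos: [433.8, 287.5, 112.3]
ee_rot: [179.9, 0.2, -146.2]
force: [-0.5, 0.4, -0.1]
gripper_width: 54.1
gripper_force: 0.0
```

Run:
```python
from h import *
p=profile();print(p[:5],p[6]);f=p[5]
s=status.state();print(s['ee_pos'],s['ee_rot'][2],s['force'],s['gripper_width'])
a=f['color'][110:350,150:500,::-1]
cv2.imwrite('pics/top2c.png',cv2.resize(a,None,fx=2.28,fy=2.28,interpolation=cv2.INTER_CUBIC))
```

```text
(np.float64(526.0237776954959), np.float64(144.91679180491872), np.float64(34.05553027205089), np.float64(560.2745098039215), np.float32(1841.0)) 0.59
[434.34042551 286.34998797 112.06803096] -146.08647121907248 [-0.0899235  -0.82559374  0.34745145] 45.81925966971222
```

View pics/top2c.png

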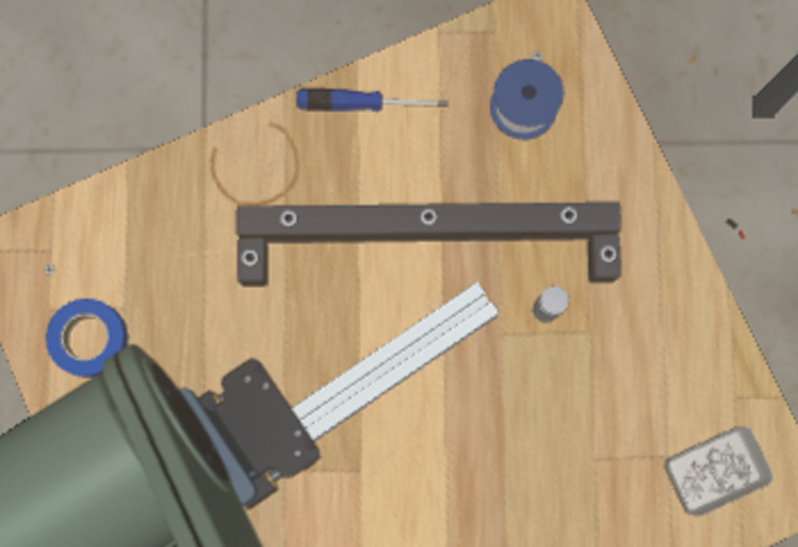

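Request:
{"fn": "apply_moves", "kwargs": {"increments": [[-1, -0.0032, -0.0022, 0, 0, 0, 0], [-1, 0, 0, 0, 0, 0, 0], [-1, 0, 0, -0.02, 0, 0, 0], [-1, 0, 0, -0.03, 0, 0, 0], [-1, 0, 0, -0.04, 0, 0, 0]]}}

```text
time_s: 5.1
ee_pos: [433.5, 281.2, 23.5]
ee_rot: [-180.0, 0.4, -146.4]
force: [0.2, 0.5, 0.7]
gripper_width: 12.8
gripper_force: 0.0
```

Request:
{"fn": "apply_moves", "kwargs": {"increments": [[-1, 0.0056, -0.0083, 0, 0, 0, 0], [-1, 0.0056, -0.0083, 0, 0, 0, 0], [-1, 0.0045, -0.0066, 0, 0, 0, 0], [-1, 0.0045, -0.0066, 0, 0, 0, 0], [-1, 0.0045, -0.0066, 0, 0, 0, 0]]}}

```text
time_s: 5.52
ee_pos: [457.6, 244.5, 24.0]
ee_rot: [-180.0, 0.2, -146.4]
force: [-0.7, 1.2, 3.4]
gripper_width: 0.1
gripper_force: 1.0
```

Request:
{"fn": "apply_moves", "kwargs": {"increments": [[-1, 0.0039, -0.0058, 0, 0, 0, 0], [-1, 0.0028, -0.0042, 0, 0, 0, 0], [-1, 0.0022, -0.0033, 0, 0, 0, 0], [-1, 0.0017, -0.0025, 0, 0, 0, 0], [-1, 0, 0, 0, 0, 0, 0]]}}

```text
time_s: 5.93
ee_pos: [466.8, 228.8, 22.1]
ee_rot: [-180.0, 0.0, -146.3]
force: [0.6, 0.1, 0.1]
gripper_width: 0.3
gripper_force: 0.0
```

Run:
```python
from h import *
f=cams.grab_frame('top')
s=status.state();print(s['ee_pos'],s['ee_rot'][2],s['force'],s['gripper_width'])
a=f['color'][110:350,150:500,::-1]
cv2.imwrite('pics/top3c.png',cv2.resize(a,None,fx=2.28,fy=2.28,interpolation=cv2.INTER_CUBIC))
```

```text
[466.5038261  228.88853751  21.96360765] -146.28716358356738 [-0.25931324  0.12539794  0.17270074] 0.26632274110555987
```

View pics/top3c.png

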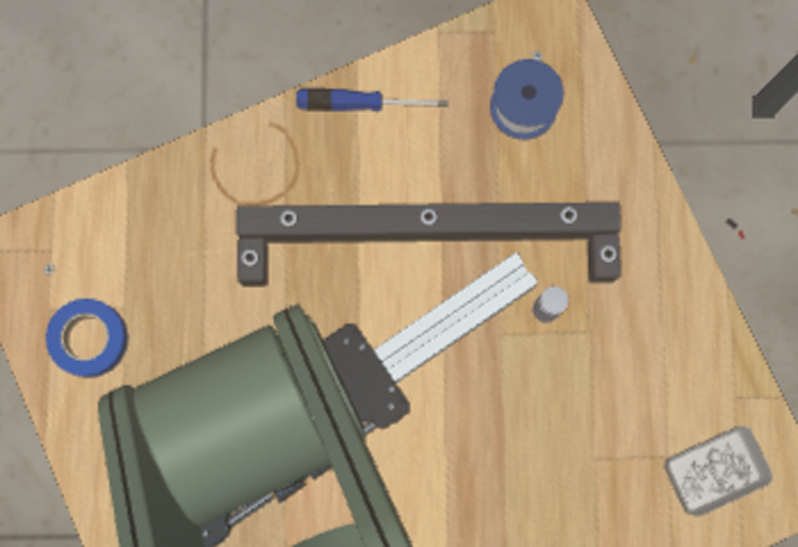

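Request:
{"fn": "apply_moves", "kwargs": {"increments": [[-1, 0.0025, -0.0037, 0, 0, 0, 0], [-1, 0.0025, -0.0037, 0, 0, 0, 0], [-1, 0.0017, -0.0025, 0, 0, 0, 0], [-1, 0.0017, -0.0025, 0, 0, 0, 0], [-1, 0, 0, 0, 0, 0, 0]]}}

```text
time_s: 6.4
ee_pos: [475.1, 216.2, 21.9]
ee_rot: [-180.0, -0.0, -146.3]
force: [-0.4, 0.6, 0.2]
gripper_width: 0.3
gripper_force: 0.0
```

Request:
{"fn": "apply_moves", "kwargs": {"increments": [[-1, -0.0056, 0.0083, 0, 0, 0, 0], [-1, -0.0056, 0.0083, 0.01, 0, 0, 0], [-1, 0, 0, 0.03, 0, 0, 0], [1, 0, 0, 0.035, 0, 0, 0], [1, 0, 0, 0.015, 0, 0, 0]]}}

```text
time_s: 6.82
ee_pos: [464.6, 235.2, 116.3]
ee_rot: [-180.0, 0.3, -146.2]
force: [0.3, -0.6, 0.4]
gripper_width: 10.9
gripper_force: 0.0
```

Request:
{"fn": "apply_moves", "kwargs": {"increments": [[1, -0.006, -0.0234, 0, 0, 0, 0], [1, -0.004, -0.0234, 0, 0, 0, 0], [1, -0.002, -0.0234, 0, 0, 0, 0], [1, -0.001, -0.0234, 0, 0, 0, 0], [1, -0.001, -0.0234, 0, 0, 0, 0]]}}

```text
time_s: 7.23
ee_pos: [448.9, 116.4, 112.8]
ee_rot: [-180.0, 0.0, -146.2]
force: [0.7, -0.1, 0.2]
gripper_width: 44.2
gripper_force: 0.0
```

Run:
```python
from h import *
f=cams.grab_frame('top')
s=status.state();print(s['ee_pos'],s['ee_rot'][2],s['force'],s['gripper_width'])
a=f['color'][110:350,150:500,::-1]
cv2.imwrite('pics/top4c.png',cv2.resize(a,None,fx=2.28,fy=2.28,interpolation=cv2.INTER_CUBIC))
```

```text
[448.08501936 113.12928146 112.60717847] -146.26915642448654 [-1.34035687 -2.28682707  0.20357497] 47.750678853206374
```

View pics/top4c.png

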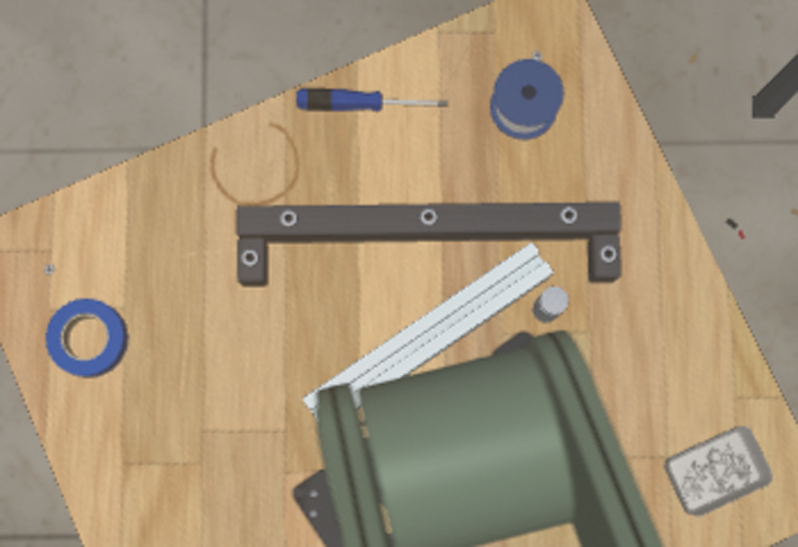

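Request:
{"fn": "apply_moves", "kwargs": {"increments": [[1, 0.0153, 0.0015, 0, 0, 0, 0], [1, 0.0153, 0.0015, -0.01, 0, 0, 0], [1, 0, 0, -0.02, 0, 0, 0], [1, 0, 0, -0.03, 0, 0, 0], [1, 0, 0, -0.03, 0, 0, 0]]}}

```text
time_s: 7.7
ee_pos: [481.0, 120.6, 22.3]
ee_rot: [-179.9, 0.2, -146.3]
force: [0.3, 0.2, -1.0]
gripper_width: 81.5
gripper_force: 0.0
```

Request:
{"fn": "apply_moves", "kwargs": {"increments": [[1, 0, 0, 0, 0, 0, 0], [1, 0.005, 0.0033, 0, 0, 0, 0], [1, 0.005, 0.0033, 0, 0, 0, 0], [1, 0.004, 0.0026, 0, 0, 0, 0], [1, 0.002, 0.0013, 0, 0, 0, 0]]}}

```text
time_s: 8.12
ee_pos: [498.6, 131.0, 23.9]
ee_rot: [-179.9, 0.3, -146.3]
force: [1.3, 0.1, 0.3]
gripper_width: 91.1
gripper_force: 0.0
```

Run:
```python
from h import *
s=status.state();print(s['ee_pos'],s['ee_rot'],s['force'],s['gripper_width'])
th0=s['ee_rot'][2]+180
p=np.array([569.5,20.7])
def T(t,a): t=np.radians(t);return p+a*np.array([np.cos(t),np.sin(t)])+130*np.array([-np.sin(t),np.cos(t)])
prev=np.array(s['ee_pos'][:2])
for k in range(1,16):
    q=T(th0*(1-k/15),1+4*k/15);print(k,np.round(q-prev,1),q.round(1));prev=q
print(th0/15)
```

```text
[498.5846856  131.01988784  23.90973743] [-179.91064496    0.2635609  -146.26530329] [1.33950547 0.09352705 0.33547008] 91.11695998208413
1 [4.1 1.2] [502.7 132.2]
2 [4.7 2.7] [507.3 134.9]
3 [4.8 2.5] [512.1 137.4]
4 [4.9 2.3] [517.  139.6]
5 [5.  2.1] [521.9 141.7]
6 [5.  1.9] [527.  143.6]
7 [5.1 1.7] [532.1 145.2]
8 [5.2 1.4] [537.2 146.7]
9 [5.2 1.2] [542.5 147.9]
10 [5.3 1. ] [547.7 148.9]
11 [5.3 0.8] [553.1 149.7]
12 [5.3 0.6] [558.4 150.3]
13 [5.4 0.4] [563.8 150.6]
14 [5.4 0.1] [569.1 150.8]
15 [ 5.4 -0.1] [574.5 150.7]
2.2489797807866316
```

Request:
{"fn": "apply_moves", "kwargs": {"increments": [[1, 0.0041, 0.0014, 0, 0, 0, -2.25], [1, 0.0047, 0.0027, 0, 0, 0, -2.25], [1, 0.0048, 0.0025, 0, 0, 0, -2.25], [1, 0.0049, 0.0023, 0, 0, 0, -2.25], [1, 0.005, 0.0021, 0, 0, 0, -2.25]]}}

```text
time_s: 8.53
ee_pos: [520.2, 141.3, 23.2]
ee_rot: [180.0, 0.1, -157.6]
force: [-0.2, 0.6, -0.1]
gripper_width: 91.2
gripper_force: 0.5
```

Run:
```python
from h import *
f=cams.grab_frame('top')
s=status.state();print(s['ee_pos'],s['ee_rot'][2],s['force'],s['gripper_width'])
a=f['color'][110:350,150:500,::-1]
cv2.imwrite('pics/top5c.png',cv2.resize(a,None,fx=2.28,fy=2.28,interpolation=cv2.INTER_CUBIC))
```

```text
[521.60201742 141.72462939  23.26723204] -157.7243284217871 [1.23957105 0.23241738 0.04441471] 91.12622753775325
```

View pics/top5c.png

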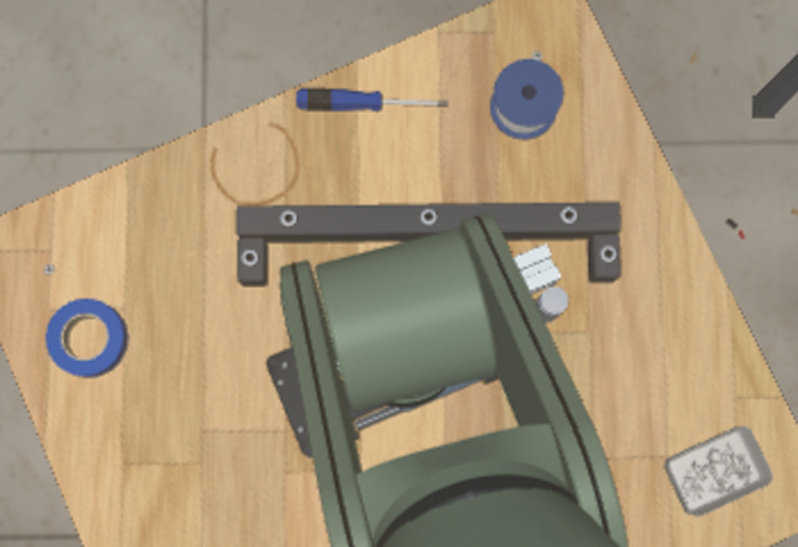

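Request:
{"fn": "apply_moves", "kwargs": {"increments": [[1, 0.005, 0.0019, 0, 0, 0, -2.25], [1, 0.0051, 0.0017, 0, 0, 0, -2.25], [1, 0.0052, 0.0014, 0, 0, 0, -2.25], [1, 0.0052, 0.0012, 0, 0, 0, -2.25], [1, 0.0053, 0.001, 0, 0, 0, -2.25]]}}

```text
time_s: 9.0
ee_pos: [545.8, 148.4, 22.9]
ee_rot: [180.0, 0.0, -168.9]
force: [-0.9, 1.4, 0.0]
gripper_width: 91.4
gripper_force: 0.3
```

Request:
{"fn": "apply_moves", "kwargs": {"increments": [[1, 0.0053, 0.0008, 0, 0, 0, -2.25], [1, 0.0053, 0.0006, 0, 0, 0, -2.25], [1, 0.0054, 0.0004, 0, 0, 0, -2.25], [1, 0.0054, 0.0001, 0, 0, 0, -2.25], [1, 0.003, 0, 0, 0, 0, -2.25]]}}

```text
time_s: 9.42
ee_pos: [570.7, 150.3, 23.0]
ee_rot: [180.0, 0.1, 179.9]
force: [-1.2, -0.4, 0.2]
gripper_width: 91.4
gripper_force: 0.3
```

Request:
{"fn": "apply_moves", "kwargs": {"increments": [[1, 0.002, 0, 0, 0, 0, 0], [1, 0.002, 0, 0, 0, 0, 0], [1, 0.002, 0, 0, 0, 0, 0], [1, 0.002, 0, 0, 0, 0, 0], [1, 0.001, 0, 0, 0, 0, 0]]}}

```text
time_s: 9.83
ee_pos: [578.9, 150.0, 22.2]
ee_rot: [180.0, -0.0, 180.0]
force: [-2.2, -0.4, 0.7]
gripper_width: 91.0
gripper_force: 0.9
```

Request:
{"fn": "apply_moves", "kwargs": {"increments": [[1, 0.001, 0, 0, 0, 0, 0], [1, 0.001, 0, 0, 0, 0, 0], [1, 0, 0, 0, 0, 0, 0]]}}

```text
time_s: 10.08
ee_pos: [580.0, 149.9, 21.9]
ee_rot: [-180.0, -0.1, 179.9]
force: [-5.2, 0.0, 3.5]
gripper_width: 91.1
gripper_force: 2.2
```

Request:
{"fn": "apply_moves", "kwargs": {"increments": [[1, 0.0007, 0, 0, 0, 0, 0], [1, 0.0007, 0, 0, 0, 0, 0], [1, 0, 0, 0, 0, 0, 0]]}}

```text
time_s: 10.33
ee_pos: [580.0, 149.9, 21.9]
ee_rot: [-180.0, -0.3, 179.9]
force: [-7.8, 1.7, 6.6]
gripper_width: 91.1
gripper_force: 3.8
```

Request:
{"fn": "apply_moves", "kwargs": {"increments": [[1, -0.005, 0, 0, 0, 0, 0], [1, -0.015, 0, 0, 0, 0, 0], [1, -0.02, 0, 0, 0, 0, 0], [1, -0.01, 0, 0.03, 0, 0, 0], [1, -0.01, 0, 0.035, 0, 0, 0]]}}

```text
time_s: 10.75
ee_pos: [520.4, 149.5, 85.3]
ee_rot: [-179.9, -0.2, 180.0]
force: [0.5, 0.2, 0.2]
gripper_width: 90.8
gripper_force: 0.0
```

Request:
{"fn": "apply_moves", "kwargs": {"increments": [[1, -0.03, 0.015, 0.02, 0, 0, 0], [1, -0.03, 0.025, 0.01, 0, 0, 0], [1, -0.03, 0.025, 0, 0, 0, 0], [1, -0.03, 0.025, 0, 0, 0, 0], [1, -0.03, 0.025, 0, 0, 0, 0]]}}

```text
time_s: 11.17
ee_pos: [372.1, 266.3, 117.7]
ee_rot: [179.9, 0.2, 179.9]
force: [-0.1, 0.5, -0.7]
gripper_width: 91.1
gripper_force: 0.0
```

Run:
```python
from h import *
p=profile();print(p[:5],p[6]);f=p[5]
s=status.state();print(s['ee_pos'],s['ee_rot'][2],s['force'],s['gripper_width'])
a=f['color'][170:290,230:450,::-1]
cv2.imwrite('pics/top6c.png',cv2.resize(a,None,fx=3.6,fy=3.6,interpolation=cv2.INTER_CUBIC))
```

```text
(np.float64(612.1189245496624), np.float64(112.45061228982883), np.float64(-0.1590823922424497), np.float64(206.3686274509804), np.float32(2337.0)) 0.56
[369.28026563 267.55163719 117.25248497] -179.704503308386 [-0.04809557  0.1775947   0.75706242] 91.34868884969072
```

View pics/top6c.png

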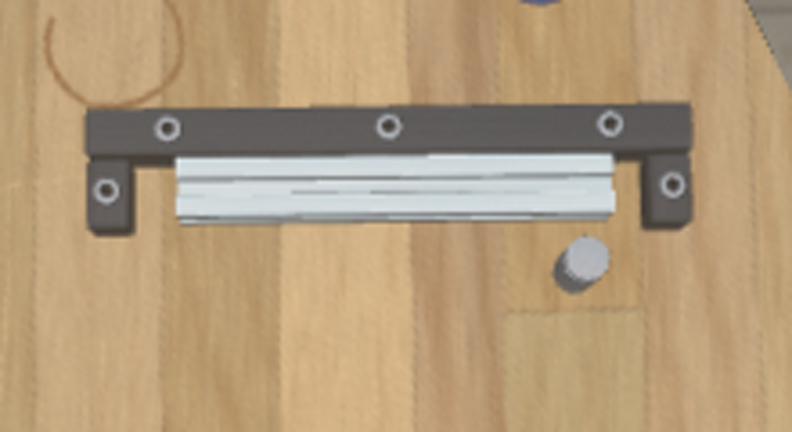

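The picture shows the profile flush on the fence, rows 153–157, with gaps at both blocks (columns 135–177 and 614–642). The post is clear in front of it. The fit gives x 612 mm against 611.5 expected, and yaw −0.2°.

```bash
python3 -c "
from workcell import env
print(env.job_done())"
```

```text
the job is handed in; nothing more can be done
None
```

The profile lies flush along the fence between the two end blocks, right-hand end behind the post; it was only pushed, the bystanders were left alone, and the job was handed in at about 11 s (no verdict came back).

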